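# Turn the face-down tablet over and pass it through the visitors' hatch

## Robot

A 7-joint arm with a two-finger parallel gripper is mounted at the origin on the work surface. World frame = base frame: x ahead of the robot, y to its left, z up, the work surface at z = 0. Lengths are in m, angles in rad, forces in N, time in s.
With the tool pointing down it reaches from about 0.4 to 0.85 m from the base axis. Payload 10.4 kg.
Tool frame: the origin (TCP) lies where the fingers leave the gripper's body, on its centre line; the fingertips stand r.tip_extent ahead of it and the grasp point (between the pads) lies 51 mm ahead of it (r.tip_extent is the distance from the TCP to the fingertips, in m); y points along the fingers, z is the direction in which the jaws open and shut, and the axes are right-handed (so a half turn about y gives the same grasp; the last joint's range is limited). The gripper opens to 87 mm and grips with 3 to 60 N. Pads are 19 mm wide; open, the fingers measure 117 mm over their backs; the gripper's body (75 mm by 190 mm) begins 51 mm behind the grasp point.
Start: joints at [-1.344, 0.332, -0.065, 1.46, 0.022, 1.35, -0.088], TCP at [0.154, 0.606, 0.292] pointing down, gripper open.
Joint ranges: [-2.6, 2.6], [-0.5, 2.12], [-1.47, 1.34], [0.16, 2.42], [-1.27, 4.41], [0.06, 2.06], [-2.6, 2.6]. Speed limits (rad/s): [2.22, 2.22, 2.79, 2.79, 3.14, 3.14, 3.14].

## Interface

Orientations are given as a unit quaternion [w, x, y, z].
In Python, from cell import r, imaging, job gives the robot as it stands.
- The arm moves only by the tool arm_command, never from a script. Its argument "deltas" is text: rows parted by semicolons, each of 5 numbers parted by spaces: the closure, from 0 (fully open) to 1 (shut), then the shift along the world's x, y, z in m, then the turn about the world's z in degrees. In form: fingers x y z turn; .... A call has 1 to 5 rows; each row shifts and turns the commanded pose from where the row before left it; what a row does not reach is not made up. A row lasts 1/8 s, in which the tool goes at most 62.5 mm and 10.7 degrees, less where a joint would pass 70% of its speed; a pose out of reach is approached as far as the arm can. A call is refused whole if a number of a shift passes 0.0625 or a number of a turn 10.7, either way. A call with a gripper value outside its range is refused whole. The fingers move at their own pace and stop on an object; "grip_force" is the grip in N (left out, the last holds). Time passes only in rows, so rows that do not move let the fingers close. It gives the time, the measured TCP pose, the force and the opening at its end, in the units of the state.
- r.get_state(): the state, without advancing time (a new reading comes with each control period).
- imaging.grab_frame(name): name is "side" or "top" or "wrist"; returns a dict with "img" (420x560x3 uint8, red, green, blue), "z_map" (420x560 float32, m along the optical axis (not along the pixel's ray), 0 where there is no reading), "mtx" (3x3 intrinsics, pixels), "extrinsics" (4x4, takes a point from camera to world coordinates). Camera axes: x right, y up, looking along -z (the intrinsics and any distortion apply to the point x, -y, -z); pixel columns grow to the right and rows downward; lengths in m; the calibration is good to about 2 mm. A picture is of the moment at which its call begins.
- job.finish_job(): hands the job in, once; it reports no verdict.
The state is a dict: "time_s": time; "q": joint angles; "qvel": joint speeds; "joint_efforts": joint torques, N m; "ee_pos": TCP position; "eef_rot": TCP orientation; "ft_force": force on the tool from outside, world axes, zero at the start; "torque": the same for the moment, N m; "finger_gap": finger opening in m.
Only numpy, scipy, OpenCV 4.12 (cv2) and the standard library are available. Lean on these libraries where they do the work, as an engineer would, in place of code of your own. Each camera call takes 0.05 s, during which the arm holds its last target. There are 200 camera calls.

## Task

The visitors' tablet is lying on its screen on the desk. Push it up against the curved ribs of the steel rack until it rears up, tip it back over so that it lies flat on the desk screen up, then push it through the sprung flaps of the low hatch and leave it lying flat, screen up, just beyond the hatch with both flaps shut behind it. Leave the stapler, mug, flask and note block where they are.

Things in the scene. Friction and masses are not known exactly. Their poses are not given: they have to be found in the camera images.
- tablet: Tablet in a rugged rubber case: black slab 150 (own x) x 120 (own y) x 14 mm, 0.28 to 0.46 kg, friction 0.48 to 0.6. Origin at its centre. Own z points OUT OF ITS PLAIN BACK (grey plate, camera dot); the glass screen is on -z. Starts screen down (own z up, origin 7 mm above the desk) between rack and hatch; right when own z points down. It may be let fall flat from standing on edge.
- rack: Dark steel file rack fixed on the robot's left: two upright curved ribs, 12 mm thick, centred at own x = -45 and +45 mm (78 mm free between them). Origin on the desk at the foot of the ribs, midway; own +y points into the rack (away from the tablet), x along it, z up. Rib front: 37 deg to z 20 mm (y 27), 48 deg to z 36 (y 41), 58 deg to z 50 (y 50), 66 deg to z 62 (y 55), 70 deg to the crest z 72 (y 59).
- rack_crest (a point): Point midway between the ribs at crest height, own x 0, y 59, z 72 mm in the rack. The ribs end at y 76; a cross rail 260 mm long, 40 mm high joins them at y 74 to 80; otherwise open between the ribs. Behind are only 4 mm base plates. A slab pushed squarely by its rear edge climbs both ribs (10 to 20 N) and stays leaning at about 50 deg, rear edge at the foot, top 20 mm above the crests.
- hatch: Low wooden divider fixed on the robot's right, 55 mm high, 18 mm thick, 410 mm long along own x (end blocks 60 mm deep), with a 190 mm wide opening in the middle, open at the top. Origin on the desk in the middle of the opening; own +y points to the clerk's side (tablet and rack), -y to the visitors' side, z up. Two upright sprung flaps close it in the plane y = 0.
- flap_near (a joint): Angle (rad) of the flap on the hatch's own -x side: 0 shut against its stop (cannot swing to the clerk's side), up to 1.5 swung to the visitors' side (-y). Leaf 63 mm long, 5 mm thick, z 6 to 48 mm, upright pin at hatch x = -94, y = 0 mm. A light spring (0.02 to 0.05 N m) shuts it once nothing remains within its 65 mm swing. 58 mm gap between the tips of the shut flaps.
- flap_far (a joint): The same for the mirror-image flap on the hatch's own +x side, pin at hatch x = +94 mm.
- stapler: Bystander: black desk stapler 130 x 36 mm, 40 mm high, lying along the hatch on its clerk's side, just off the mouth towards the hatch's +x. Origin at the centre of its underside.
- mug: Bystander: white mug, 80 mm across, 92 mm high, on the far side of the desk. Origin at the centre of its underside.
- flask: Bystander: blue drinking flask 68 mm across and 200 mm high, standing on the visitors' side towards the far side of the desk. Origin at the centre of its underside.
- notes: Bystander: block of yellow notes 76 x 76 mm, 35 mm high, on the far side of the desk. Origin at the centre of its underside.
There are look-alikes about, which are no part of the job. Several things look just like the tablet: the one meant starts nearest to the robot's base.

How it is judged:
On the way, in this order (a step that is already met when the one before it is completed fails the run):
1. the tablet has reared up against the rack by more than 45 degrees (angle between tablet's own z axis and vertical above 0.785 rad and contact force between tablet and rack above 0.1 N), for 0.1 s.
2. the tablet lies flat, screen up, on the desk on the clerk's side of the hatch (angle between tablet's own z axis and vertical above 3.04 rad and height (world z) of tablet below 0.014 m and y of tablet in the frame of hatch above 0.06 m), for 0.2 s.
At the end, for the whole second after the job is handed in: The tablet lies at rest flat on the desk (within 0.1 rad), screen up, on the visitors' side, its centre 65 to 250 mm beyond the hatch's plane and within 120 mm of the opening's middle sideways, with both flaps shut (under 0.1 rad) (angle between tablet's own z axis and vertical above 3.04 rad and height (world z) of tablet below 0.014 m and y of tablet in the frame of hatch between -0.25 and -0.065 m and x of tablet in the frame of hatch between -0.12 and 0.12 m and value of joint each of flap_near, flap_far below 0.1 rad and linear speed of tablet below 0.02 m/s and angular speed of tablet below 0.1 rad/s); the robot touches nothing.
It fails at once if the stapler is moved by more than 30 mm (distance of stapler from where it was at the start of the episode above 0.03 m).
It fails at once if the mug is moved by more than 30 mm (distance of mug from where it was at the start of the episode above 0.03 m).
It fails at once if the flask is moved by more than 30 mm (distance of flask from where it was at the start of the episode above 0.03 m).
It fails at once if the notes is moved by more than 30 mm (distance of notes from where it was at the start of the episode above 0.03 m).
It also fails if it takes over 72 s, if anything falls off the work surface, if the arm or the gripper's body presses on something with over 40 N, if the wrist force passes 120 N, or if a joint passes its speed limit or range.

## Working session

There is one attempt and no reset: what is moved stays moved. The work goes in short steps, Python scripts to look and compute and a tool call to move; the robot and the scene stay as the last step left them, time stands still between calls to the robot, and variables do not carry over. Pictures are saved under pics/ and viewed, about 8 in all and at most 12, crops included, and the job is handed in when it is done.

Besides the shell and the picture viewer there is one more tool, called as a command line: name --argument value ..., lists and objects as JSON in quotes. arm_command: Moves the arm, as the interface text tells. Its arguments: {"type":"object","properties":{"deltas":{"type":"string"},"grip_force":{"type":"number"}},"required":["deltas"]}

```bash
mkdir -p pics; ls
cat > h.py <<'E'
from cell import r, imaging, job
import numpy as np, cv2
def grab(n,save=None):
    f=imaging.grab_frame(n)
    if save: cv2.imwrite(f'pics/{save}.png',f['img'][:,:,::-1])
    return f
def pts(f):
    K=f['mtx'];z=f['z_map'];v,u=np.mgrid[0:z.shape[0],0:z.shape[1]]
    p=np.stack([(u-K[0,2])/K[0,0]*z,-(v-K[1,2])/K[1,1]*z,-z,np.ones_like(z)],-1)
    return (p@f['extrinsics'].T)[...,:3]
E
python3 - <<'E'
from h import *
f=grab('top','top0');g=grab('side','side0')
cv2.imwrite('pics/both.png',cv2.resize(np.vstack([f['img'],g['img']])[:,:,::-1],None,fx=.71,fy=.71))
for k in (f,g): print(k['mtx'],k['extrinsics'].round(3), k.keys())
np.savez('f0.npz',top=pts(f),ti=f['img'],side=pts(g),si=g['img'])
s=r.get_state();print(s,r.tip_extent)
E
```

```text
pics
[[431.68347756   0.         284.72816077]
 [  0.         431.68347756 211.77957686]
 [  0.           0.           1.        ]] [[ 0.007  0.994 -0.112  0.452]
 [-1.     0.006 -0.014 -0.026]
 [-0.013  0.112  0.994  1.168]
 [ 0.     0.     0.     1.   ]] dict_keys(['img', 'z_map', 'mtx', 'extrinsics'])
[[399.22290907   0.         277.75976499]
 [  0.         399.22290907 206.7936105 ]
 [  0.           0.           1.        ]] [[-0.993  0.072 -0.093  0.492]
 [-0.116 -0.731  0.673  0.601]
 [-0.019  0.679  0.734  0.749]
 [ 0.     0.     0.     1.   ]] dict_keys(['img', 'z_map', 'mtx', 'extrinsics'])
{'time_s': 0.1, 'q': array([-1.34360539,  0.33280565, -0.06468632,  1.46084265,  0.02160018,
        1.34991378, -0.08851308]), 'qvel': array([ 0.00161228, -0.00378119, -0.00115954, -0.00128776, -0.00026591,
        0.00063953, -0.0002148 ]), 'joint_efforts': array([ 2.00364244e-03, -6.24546647e+01,  2.48219131e-02, -3.90720785e+01,
       -6.14226772e-02,  3.65976384e-02,  5.32749993e-05]), 'ee_pos': array([0.15444479, 0.60535207, 0.29154231]), 'eef_rot': array([-0.70114928,  0.70204763, -0.08812163,  0.08805332]), 'ft_force': array([ 0.29054581, -0.24078498, -0.14400054]), 'torque': array([-0.01244434,  0.04106699,  0.00115973]), 'finger_gap': 0.08674460259405017} 0.0697
```

View pics/top0.png

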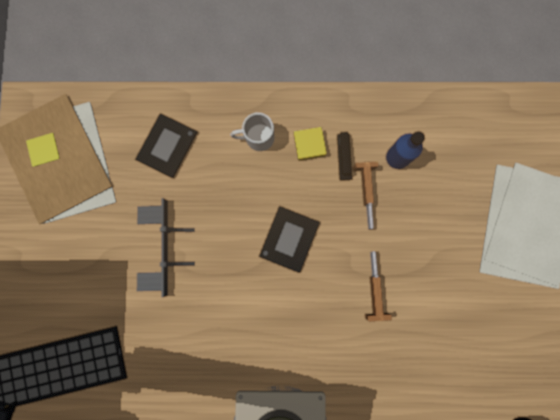

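View pics/side0.png

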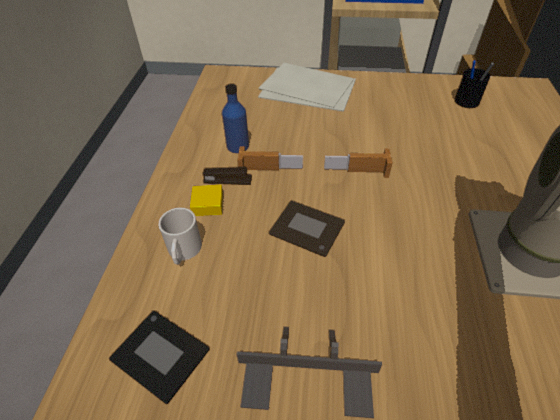

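The top view shows two look-alikes: the tablet at (290,240), nearest the base (280,410), and another at (167,146), which is out. The rack is at (165,248), with its rail at column 165 and rib tips at (194,230) and (194,264). The hatch is at column ~372, with blocks at (368,190) and (378,295). The stapler is at (345,157). Next I measure these.

Run:
```python
from h import *
from scipy.spatial.transform import Rotation as R
d=np.load('f0.npz');P=d['top'];I=d['ti'].astype(int)
s=r.get_state();q=s['eef_rot'];M=R.from_quat(np.r_[q[1:],q[0]]).as_matrix();print('tool axes\n',M.round(3))
def rect(m,u0,u1,v0,v1,name):
    mm=np.zeros(m.shape,bool);mm[v0:v1,u0:u1]=m[v0:v1,u0:u1]
    n,l,st,_=cv2.connectedComponentsWithStats(mm.astype(np.uint8));k=1+np.argmax(st[1:,4]);p=P[l==k]
    rc=cv2.minAreaRect((p[:,:2]*1000).astype(np.float32));print(name,np.round(rc[0],1),np.round(rc[1],1),round(rc[2],1),'z',np.percentile(p[:,2],[5,50,95]).round(4),'n',len(p));print(cv2.boxPoints(rc).round(0).tolist())
Z=P[...,2]; br=I.sum(2)
sat=I[...,0]-I[...,2]
rect((sat<25),245,335,195,285,'tablet')
rect((sat<25),125,205,190,305,'rack')
print('rail');rect(Z>.033,125,205,190,305,'rail>33')
rect(Z>.062,125,205,190,220+30,'crestA');rect(Z>.062,125,205,248,305,'crestB')
rect((Z>.012),345,400,155,243,'hatchfar');rect((Z>.012),345,400,243,335,'hatchnear')
rect(Z>.015,330,356,125,190,'stapler')
for b in [(350,160,395,240),(350,240,395,330)]: 
    pass
c=d['ti'];a=cv2.resize(c[195:285,245:335],(400,400),interpolation=2);b=cv2.resize(c[150:330,340:400],(200,600),interpolation=2);e=cv2.resize(c[190:305,125:215],(400,511))[:200]
o=np.zeros((600,600,3),np.uint8);o[:400,:400]=a;o[:,400:]=b;o[400:,:400]=e
cv2.imwrite('pics/crop.png',o[:,:,::-1])
```

```text
tool axes
 [[ 0.969 -0.     0.247]
 [-0.247 -0.001  0.969]
 [ 0.    -1.    -0.001]]
tablet [509.2 -22.1] [114.4 143. ] 68.7 z [0.0097 0.0134 0.0173] n 2284
[[422.0, -49.0], [555.0, -101.0], [597.0, 5.0], [463.0, 57.0]]
rack [508.8 201. ] [249.8 418.4] 12.5 z [0.0003 0.0058 0.0606] n 1555
[[342.0, 378.0], [432.0, -30.0], [676.0, 24.0], [586.0, 432.0]]
rail
rail>33 [430.9 195. ] [379.9 228.7] 64.5 z [0.0352 0.0401 0.0685] n 437
[[246.0, 73.0], [452.0, -26.0], [616.0, 317.0], [410.0, 416.0]]
crestA [532.5 301.3] [18.1 10.9] 89.1 z [0.0637 0.0676 0.0724] n 33
[[527.0, 292.0], [538.0, 292.0], [538.0, 310.0], [527.0, 310.0]]
crestB [443.9 140.6] [ 10.2 332.9] 1.1 z [0.0626 0.0666 0.1822] n 39
[[436.0, 307.0], [442.0, -26.0], [452.0, -26.0], [446.0, 307.0]]
hatchfar [ 560.2 -173.1] [129.3 341.7] 56.9 z [0.0189 0.0524 0.0575] n 636
[[382.0, -134.0], [668.0, -321.0], [739.0, -212.0], [452.0, -26.0]]
hatchnear [ 379.7 -153.3] [174.9 235.8] 6.9 z [0.0192 0.052  0.0571] n 671
[[279.0, -47.0], [307.0, -281.0], [481.0, -260.0], [452.0, -26.0]]
stapler [ 618.2 -123.7] [ 66.4 379.7] 69.4 z [0.0307 0.0378 0.0435] n 444
[[429.0, -88.0], [784.0, -222.0], [808.0, -160.0], [452.0, -26.0]]
```

View pics/crop.png

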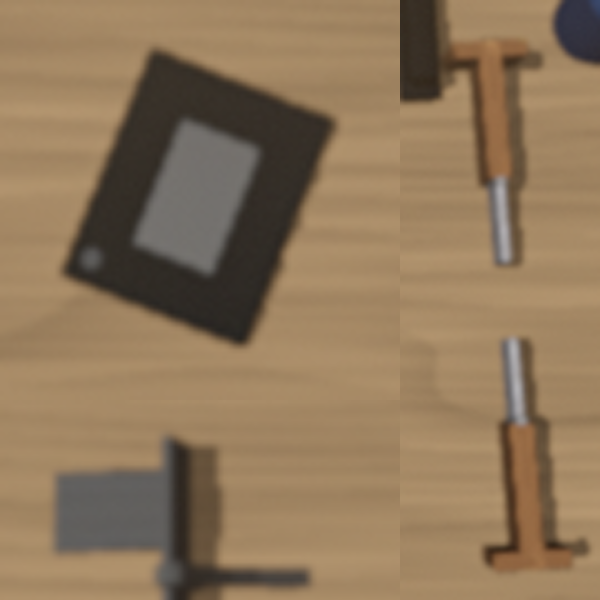

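The crop confirms the choice: black slab, grey back plate and camera dot up, its 150 mm side about −21° from world x. I'll redo the rack and hatch with the zero-depth pixels removed.

Run:
```python
from h import *
d=np.load('f0.npz');P=d['top'];I=d['ti'].astype(int);Z=P[...,2]
ok=(Z>-.02)&(Z<.3)
def rect(m,u0,u1,v0,v1,name):
    mm=np.zeros(m.shape,bool);mm[v0:v1,u0:u1]=(m&ok)[v0:v1,u0:u1]
    n,l,st,_=cv2.connectedComponentsWithStats(mm.astype(np.uint8));k=1+np.argmax(st[1:,4]);p=P[l==k]
    rc=cv2.minAreaRect((p[:,:2]*1000).astype(np.float32));print(name,np.round(rc[0],1),np.round(rc[1],1),round(rc[2],1),'z',np.percentile(p[:,2],[5,50,95]).round(4),'n',len(p),cv2.boxPoints(rc).round(0).tolist())
rect((Z>.034)&(Z<.047),155,172,190,305,'rail')
rect((Z>.004),168,205,220,240,'ribA');rect(Z>.004,168,205,254,274,'ribB')
rect((Z>.055),155,205,220,240,'crA');rect(Z>.055,155,205,254,274,'crB')
rect(Z>.049,345,400,155,243,'hatchfar');rect(Z>.049,345,400,243,335,'hatchnear')
rect((Z>.035)&(Z<.05)&(I[...,2]>110),345,400,195,235,'flapfar');rect((Z>.035)&(Z<.05)&(I[...,2]>110),345,400,243,285,'flapnear')
rect((Z>.02),335,354,125,185,'stapler')
```

```text
rail [395.5 306.7] [74.6  7.8] 1.8 z [0.0362 0.0391 0.0417] n 90 [[358.0, 309.0], [358.0, 302.0], [433.0, 304.0], [433.0, 312.0]]
ribA [532.5 272.4] [12.1 62.7] 5.9 z [0.006  0.027  0.0563] n 119 [[523.0, 303.0], [530.0, 241.0], [542.0, 242.0], [535.0, 304.0]]
ribB [443.6 264.3] [57.4 12.4] 87.6 z [0.0055 0.0254 0.0574] n 116 [[436.0, 236.0], [449.0, 235.0], [451.0, 293.0], [439.0, 293.0]]
crA [532.1 299.1] [11. 27.] 5.5 z [0.0565 0.0655 0.0721] n 47 [[525.0, 312.0], [528.0, 285.0], [539.0, 286.0], [536.0, 313.0]]
crB [440.8 295.1] [10.2 23.6] 0.5 z [0.0566 0.0658 0.0712] n 46 [[436.0, 307.0], [436.0, 283.0], [446.0, 283.0], [446.0, 307.0]]
hatchfar [ 656.1 -222.9] [114.2  58.5] 0.6 z [0.0506 0.0545 0.058 ] n 385 [[599.0, -194.0], [599.0, -253.0], [713.0, -252.0], [713.0, -193.0]]
hatchnear [ 358.9 -257.8] [ 59.6 118.4] 80.9 z [0.0503 0.0539 0.0574] n 417 [[296.0, -278.0], [413.0, -297.0], [422.0, -238.0], [305.0, -219.0]]
flapfar [ 557.2 -232.9] [38.8  5.5] 2.8 z [0.0378 0.0463 0.0494] n 41 [[538.0, -231.0], [538.0, -237.0], [577.0, -235.0], [576.0, -229.0]]
flapnear [ 448.5 -240.4] [59.3  5.8] 4.7 z [0.0379 0.0464 0.0496] n 63 [[419.0, -240.0], [419.0, -246.0], [478.0, -241.0], [478.0, -235.0]]
stapler [ 741.5 -170. ] [120.1  26.6] 2.6 z [0.0308 0.0378 0.0433] n 438 [[681.0, -159.0], [682.0, -186.0], [802.0, -181.0], [801.0, -154.0]]
```

Rack foot is about (489,233) mm at yaw 2.2°. The hatch middle is about (508,−236) at yaw 3.9°, and the tablet is at (509,−22). Plan: use the open fingers, jaws along x, as a two-point pusher from the −y side.

arm_command --deltas "0 0.045 -0.035 0 -4.9; 0 0.045 -0.035 0 -4.9; 0 0.045 -0.035 0 -4.9; 0 0.045 -0.035 0 -4.9; 0 0.045 -0.035 0 -4.9" --grip_force 20

```text
time_s: 0.72
ee_pos: [0.3807, 0.4292, 0.2921]
eef_rot: [-0.667, 0.667, -0.236, 0.236]
ft_force: [1.0, 0.1, -0.6]
finger_gap: 0.087
```

arm_command --deltas "0 0.0115 -0.057 0 -4.9; 0 0.0115 -0.057 0 -4.9; 0 0.0115 -0.057 0 -4.9; 0 0.0115 -0.057 0 -4.9; 0 0.0115 -0.057 0 -4.9"

```text
time_s: 1.35
ee_pos: [0.4369, 0.1437, 0.2921]
eef_rot: [0.601, -0.601, 0.372, -0.372]
ft_force: [1.0, -0.1, -0.1]
finger_gap: 0.0869
```

arm_command --deltas "0 0.0115 -0.057 -0.02 -4.9; 0 0.0115 -0.057 -0.02 -4.9; 0 0.0115 -0.057 -0.02 -4.9; 0 0.0115 -0.057 -0.02 -4.9; 0 0.0115 -0.057 -0.02 -4.9"

```text
time_s: 1.98
ee_pos: [0.4945, -0.141, 0.1918]
eef_rot: [0.509, -0.509, 0.491, -0.491]
ft_force: [0.6, 0.9, -0.3]
finger_gap: 0.087
```

arm_command --deltas "0 0 0 -0.039 0; 0 0 0 -0.039 0; 0 0 0 -0.039 0; 0 0 0.012 0 0; 0 0 0.012 0 0"

```text
time_s: 2.6
ee_pos: [0.4945, -0.1145, 0.0757]
eef_rot: [-0.509, 0.509, -0.49, 0.49]
ft_force: [-0.2, 1.1, 0.3]
finger_gap: 0.0871
```

arm_command --deltas "0 0 0.012 0 0; 0 0 0.012 0 0; 0 0 0.012 0 0; 0 0 0.012 0 0; 0 0 0.012 0 0"

```text
time_s: 3.22
ee_pos: [0.4946, -0.0546, 0.0754]
eef_rot: [0.51, -0.509, 0.49, -0.49]
ft_force: [1.2, -2.5, 0.5]
finger_gap: 0.0866
```

Run:
```python
from h import *
f=grab('top','t1')
cv2.imwrite('pics/t1c.png',cv2.resize(f['img'][150:330,130:400,::-1],None,fx=2.5,fy=2.5))
```

```text
(no output)
```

View pics/t1c.png

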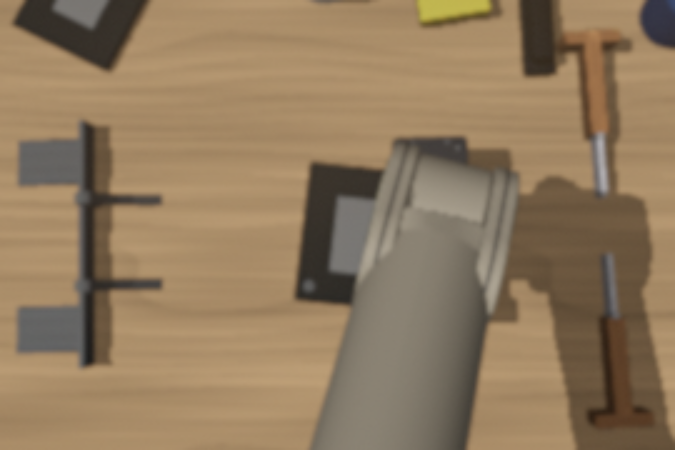

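The tablet is turning square, now about −6° off; its front edge is at crop (312,163)–(297,298) and the rack ribs are at rows 200 and 285. I'll keep pushing towards the rack.

arm_command --deltas "0 -0.0005 0.015 -0.0025 0; 0 -0.0005 0.015 0 0; 0 -0.0005 0.015 0 0; 0 -0.0005 0.015 0 0; 0 -0.0005 0.015 0 0"

```text
time_s: 3.9
ee_pos: [0.4917, 0.0208, 0.0727]
eef_rot: [-0.509, 0.51, -0.49, 0.49]
ft_force: [-0.7, -1.6, -0.7]
finger_gap: 0.087
```

arm_command --deltas "0 -0.0005 0.015 0 0; 0 -0.0005 0.015 0 0; 0 -0.0005 0.015 0 0; 0 -0.0005 0.015 0 0; 0 -0.0005 0.015 0 0"

```text
time_s: 4.53
ee_pos: [0.4894, 0.0956, 0.0728]
eef_rot: [0.509, -0.509, 0.49, -0.49]
ft_force: [0.3, -0.9, -1.2]
finger_gap: 0.0873
```

arm_command --deltas "0 -0.0005 0.012 0 0; 0 -0.0005 0.012 0 0; 0 -0.0005 0.012 0 0; 0 -0.0005 0.012 0 0; 0 -0.0005 0.012 0 0"

```text
time_s: 5.15
ee_pos: [0.4867, 0.1526, 0.0722]
eef_rot: [-0.508, 0.51, -0.49, 0.491]
ft_force: [0.6, -7.9, -2.7]
finger_gap: 0.0868
```

Run:
```python
from h import *
f=grab('top','t2');g=grab('side','s2')
cv2.imwrite('pics/t2c.png',np.hstack([cv2.resize(f['img'][170:320,130:330,::-1],(480,360)),cv2.resize(g['img'][150:420,180:420,::-1],(320,360))]))
```

```text
(no output)
```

View pics/t2c.png

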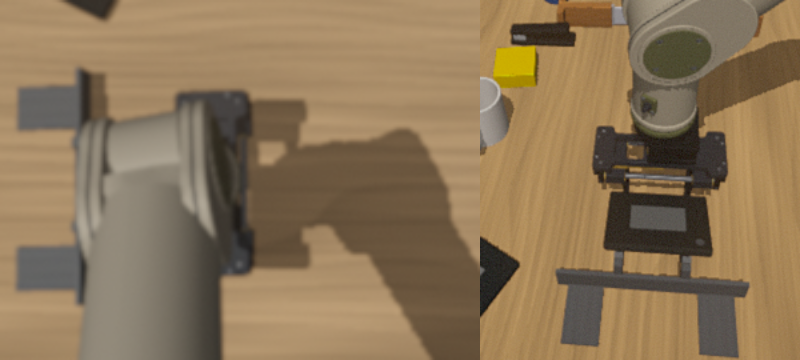

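The tablet is square and climbing both ribs (side crop, tablet at (658,222)). I'll keep pushing.

arm_command --deltas "0 0 0.009 0 0; 0 0 0.009 0 0; 0 0 0.009 0 0; 0 0 0.007 0 0; 0 0 0.007 0 0"

```text
time_s: 5.88
ee_pos: [0.487, 0.196, 0.0728]
eef_rot: [0.51, -0.509, 0.49, -0.49]
ft_force: [-0.3, -2.1, -1.4]
finger_gap: 0.0869
```

arm_command --deltas "0 0 0.005 0 0; 0 0 0.005 0 0; 0 0 0.004 0 0; 0 0 0.003 0 0; 0 0 0.0 0 0"

```text
time_s: 6.5
ee_pos: [0.487, 0.213, 0.0728]
eef_rot: [0.51, -0.509, 0.49, -0.49]
ft_force: [-0.1, -1.0, -0.8]
finger_gap: 0.0867
```

```bash
cat > edge.py <<'E'
from h import *
g=grab('side');p=pts(g);v=(p[...,2]>-.02)&(g['z_map']>0)
# rack/tablet column: heights by world y between ribs
m=v&(abs(p[...,0]-.489)<.03)
for y in np.arange(.14,.36,.01):
    k=m&(abs(p[...,1]-y)<.005)
    if k.sum(): print(round(y,2),(p[k][:,2].min()*1000).round(),(p[k][:,2].max()*1000).round(),k.sum(),end=' | ')
E
python3 edge.py
```

```text
0.14 -2.0 3.0 13 | 0.15 -1.0 3.0 11 | 0.16 -1.0 434.0 50 | 0.17 3.0 434.0 172 | 0.18 -2.0 440.0 361 | 0.19 -2.0 443.0 382 | 0.2 -3.0 443.0 348 | 0.21 -1.0 442.0 453 | 0.22 -2.0 439.0 446 | 0.23 12.0 431.0 437 | 0.24 23.0 430.0 999 | 0.25 35.0 428.0 1747 | 0.26 48.0 426.0 1695 | 0.27 -2.0 403.0 1109 | 0.28 -2.0 86.0 243 | 0.29 -2.0 96.0 196 | 0.3 94.0 103.0 181 | 0.31 -3.0 102.0 454 | 0.32 -2.0 45.0 263 | 0.33 -3.0 4.0 183 | 0.34 -3.0 5.0 186 | 0.35 -2.0 5.0 196 |
```

The slope is about 51° and the top edge is at z≈103 mm, so it has reared up. Now I back off, rise, and go round behind its top edge.

arm_command --deltas "0 0 -0.012 0 0; 0 0 -0.02 0.01 0; 0 0 -0.01 0.05 0; 0 0 0 0.05 0; 0 0 0.0 0.035 0"

```text
time_s: 7.18
ee_pos: [0.4876, 0.1688, 0.2207]
eef_rot: [0.51, -0.508, 0.491, -0.491]
ft_force: [-0.7, 0.8, -1.2]
finger_gap: 0.0871
```

arm_command --deltas "0 0 0.06 0 0; 0 0 0.06 0 0; 0 0 0.06 0 0; 0 0 0.003 -0.03 0; 0 0 0 -0.034 0"

```text
time_s: 7.8
ee_pos: [0.4877, 0.3532, 0.1541]
eef_rot: [0.51, -0.509, 0.49, -0.49]
ft_force: [-0.3, -1.6, -0.2]
finger_gap: 0.0868
```

```bash
python3 edge.py
python3 - <<'E'
from h import *
g=grab('side','s3')
cv2.imwrite('pics/s3c.png',cv2.resize(g['img'][200:420,180:440,::-1],None,fx=2,fy=2))
E
```

```text
0.27 0.0 2.0 3 | 0.28 -2.0 502.0 10 | 0.29 1.0 506.0 62 | 0.3 500.0 506.0 211 | 0.31 4.0 509.0 519 | 0.32 -1.0 511.0 734 | 0.33 -2.0 511.0 897 | 0.34 -3.0 509.0 872 | 0.35 -2.0 506.0 894 |
```

View pics/s3c.png

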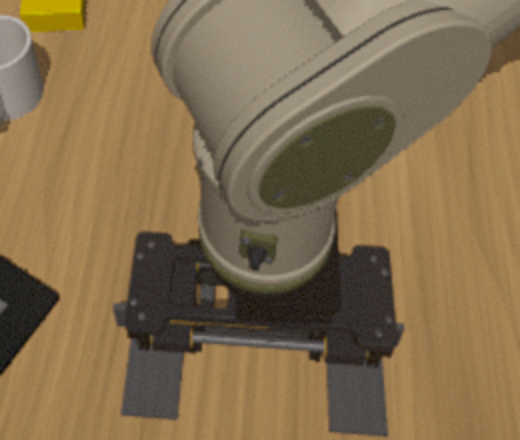

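The wrist hides the tablet here. I'll push the top edge slowly towards −y.

arm_command --deltas "0 0 -0.015 -0.002 0; 0 0 -0.012 0 0; 0 0 -0.01 0 0; 0 0 -0.01 0 0; 0 0 -0.01 0 0"

```text
time_s: 8.52
ee_pos: [0.487, 0.296, 0.1521]
eef_rot: [0.51, -0.509, 0.49, -0.49]
ft_force: [-0.2, 0.8, 0.4]
finger_gap: 0.0869
```

arm_command --deltas "0 0 -0.01 0 0; 0 0 -0.01 0 0; 0 0 -0.01 0 0; 0 0 -0.007 0 0; 0 0 -0.007 0 0"

```text
time_s: 9.15
ee_pos: [0.4869, 0.2522, 0.1517]
eef_rot: [-0.509, 0.51, -0.49, 0.49]
ft_force: [0.1, -0.1, -0.2]
finger_gap: 0.0867
```

Run:
```python
from h import *
g=grab('side','s4');f=grab('top','t4')
cv2.imwrite('pics/s4c.png',np.hstack([cv2.resize(g['img'][150:420,180:440,::-1],(385,400)),cv2.resize(f['img'][190:310,130:250,::-1],(400,400))]))
```

```text
(no output)
```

View pics/s4c.png

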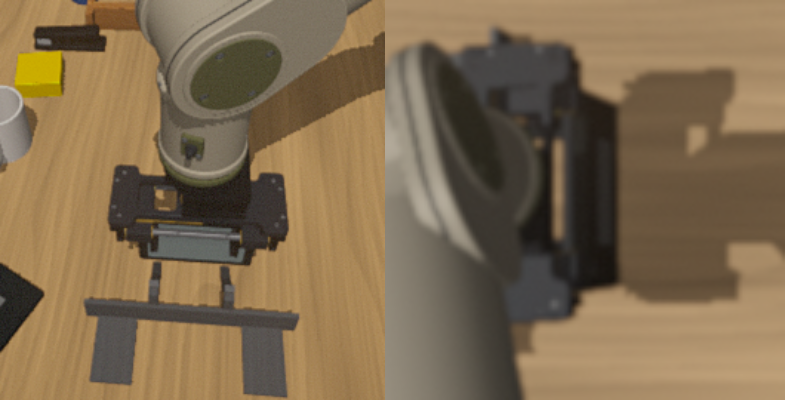

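The tablet is nearly upright: the glass face is visible at side crop (200,245), and the body is upright in front of the fingers at top crop (590,190). I'll push on.

arm_command --deltas "0 0 -0.007 0 0; 0 0 -0.007 0 0; 0 0 -0.007 0 0; 0 0 -0.007 0 0; 0 0 -0.007 0 0"

```text
time_s: 9.88
ee_pos: [0.487, 0.2171, 0.1518]
eef_rot: [0.509, -0.509, 0.49, -0.49]
ft_force: [-0.5, 0.1, 0.2]
finger_gap: 0.0867
```

arm_command --deltas "0 0 -0.007 0 0; 0 0 -0.007 0 0; 0 0 -0.007 0 0; 0 0 0 0.04 0; 0 0 0 0.05 0"

```text
time_s: 10.5
ee_pos: [0.4864, 0.196, 0.2421]
eef_rot: [-0.509, 0.51, -0.49, 0.49]
ft_force: [0.7, 0.4, 1.1]
finger_gap: 0.0866
```

arm_command --deltas "0 0 0.0625 0 0; 0 0 0.0625 0 0; 0 0 0.0625 0 0; 0 0 0.05 0 0; 0 0 0 0 0"

```text
time_s: 11.12
ee_pos: [0.4849, 0.4385, 0.2405]
eef_rot: [-0.511, 0.511, -0.489, 0.488]
ft_force: [0.7, -0.6, -1.0]
finger_gap: 0.0869
```

```bash
cat > tab.py <<'E'
from h import *
import sys
f=grab('top',sys.argv[1]);P=pts(f);I=f['img'].astype(int);Z=P[...,2]
m=(I[...,0]-I[...,2]<25)&(f['z_map']>0)&(Z>.004)&(Z<.03)&(P[...,0]>.38)&(P[...,0]<.64)&(P[...,1]<float(sys.argv[2]))&(P[...,1]>float(sys.argv[3]))
n,l,st,_=cv2.connectedComponentsWithStats(m.astype(np.uint8));k=1+np.argmax(st[1:,4]);p=P[l==k]
rc=cv2.minAreaRect((p[:,:2]*1000).astype(np.float32));print(np.round(rc[0],1),np.round(rc[1],1),round(rc[2],1),'z',np.percentile(p[:,2],[5,50,95]).round(4),len(p),cv2.boxPoints(rc).round(0).tolist())
c=I[l==k];print('colour',np.median(c,0))
cv2.imwrite('pics/%s_c.png'%sys.argv[1],cv2.resize(f['img'][150:330,130:400,::-1],None,fx=2,fy=2))
E
python3 tab.py t5 0.26 -0.2
```

```text
[485.9 155.5] [146.6 117.7] 2.5 z [0.0097 0.0134 0.0169] 2349 [[410.0, 211.0], [415.0, 93.0], [562.0, 100.0], [557.0, 218.0]]
colour [135. 136. 138.]
```

View pics/t5_c.png

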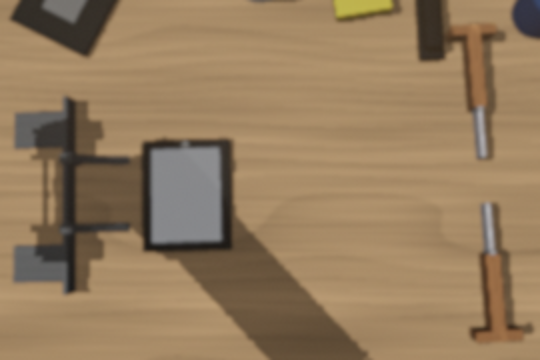

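It has flipped cleanly: screen up, centre (486,155.5) mm, yaw 2.5°, z 7–14 mm, rear edge at y≈215, just ahead of the rib feet at 233. With closed fingers between the ribs I'll free it first.

arm_command --deltas "1 0 -0.0625 0 0; 1 0 -0.0625 0 0; 1 0 -0.0625 0 0; 1 0 -0.012 0 0; 1 0 0 0 0"

```text
time_s: 11.8
ee_pos: [0.4872, 0.2333, 0.2422]
eef_rot: [0.509, -0.508, 0.491, -0.491]
ft_force: [-0.2, 0.8, 0.7]
finger_gap: 0.0451
```

```bash
python3 -c "
from h import *
s=r.get_state();print(s['ee_pos'],s['finger_gap'])"
```

```text
[0.48720414 0.23330285 0.24217043] 0.0450692733733996
```

arm_command --deltas "1 -0.002 0.008 0 0; 1 0 0 -0.03 0; 1 0 0 -0.05 0; 1 0 0 -0.05 0; 1 0 0 -0.037 0"

```text
time_s: 12.42
ee_pos: [0.4838, 0.2445, 0.0722]
eef_rot: [-0.51, 0.511, -0.49, 0.489]
ft_force: [0.1, 0.2, 0.8]
finger_gap: 0.0019
```

arm_command --deltas "1 0 -0.01 0 0; 1 0 -0.012 0 0; 1 0 -0.012 0 0; 1 0 -0.012 0 0; 1 0 -0.012 0 0"

```text
time_s: 13.05
ee_pos: [0.4851, 0.184, 0.0751]
eef_rot: [0.51, -0.509, 0.49, -0.49]
ft_force: [-0.6, 1.2, 0.7]
finger_gap: 0.0003
```

arm_command --deltas "1 0 -0.012 0 0; 1 0 -0.006 0 0; 0 0 0.02 0.02 0; 0 0 0.02 0.05 0; 0 0 0.02 0.05 0"

```text
time_s: 13.68
ee_pos: [0.4847, 0.2264, 0.1959]
eef_rot: [-0.509, 0.51, -0.49, 0.491]
ft_force: [0.3, 0.5, 0.1]
finger_gap: 0.0229
```

arm_command --deltas "0 0 0.06 0 0; 0 0 0.06 0 0; 0 0 0.06 0 0; 0 0 0 0 0"

```text
time_s: 14.18
ee_pos: [0.4827, 0.4116, 0.1935]
eef_rot: [-0.511, 0.512, -0.489, 0.488]
ft_force: [0.3, -1.9, -0.6]
finger_gap: 0.0626
```

```bash
python3 tab.py t6 0.22 -0.2
```

```text
[486.7  92.5] [146.1 117.1] 2.5 z [0.0097 0.0135 0.0171] 2361 [[411.0, 148.0], [416.0, 31.0], [562.0, 37.0], [557.0, 154.0]]
colour [138. 138. 141.]
```

arm_command --deltas "0 0 -0.055 0 0; 0 0.001 -0.055 0 0; 0 0.001 -0.055 0 0; 0 0 -0.055 0 0.7; 0 0 0 -0.04 0.7"

```text
time_s: 14.85
ee_pos: [0.4891, 0.181, 0.157]
eef_rot: [0.515, -0.512, 0.486, -0.487]
ft_force: [0.1, 2.2, -0.2]
finger_gap: 0.0867
```

arm_command --deltas "0 0 0 -0.04 0; 0 0 0 -0.038 0; 0 0 -0.01 0 0; 0 0.0005 -0.01 0 0; 0 0.001 -0.015 0 0"

```text
time_s: 15.48
ee_pos: [0.4894, 0.1511, 0.0784]
eef_rot: [0.516, -0.514, 0.484, -0.484]
ft_force: [-0.0, 1.8, 0.7]
finger_gap: 0.087
```

arm_command --deltas "0 0.001 -0.018 0 0; 0 0.001 -0.018 0 0; 0 0.001 -0.018 0 0; 0 0.001 -0.018 0 0; 0 0.001 -0.018 0 0"

```text
time_s: 16.1
ee_pos: [0.4935, 0.0603, 0.0768]
eef_rot: [-0.515, 0.515, -0.484, 0.484]
ft_force: [-0.4, 3.7, 1.7]
finger_gap: 0.0872
```

arm_command --deltas "0 0.001 -0.018 0 0; 0 0.001 -0.018 0 0; 0 0.001 -0.018 0 0; 0 0.001 -0.016 0 0; 0 0.001 -0.012 0 0"

```text
time_s: 16.73
ee_pos: [0.4983, -0.0216, 0.0767]
eef_rot: [-0.515, 0.515, -0.484, 0.484]
ft_force: [0.1, 3.2, 2.8]
finger_gap: 0.087
```

```bash
python3 tab.py t7 0.05 -0.22
```

```text
[ 498.2 -116. ] [147.   77.1] 0.2 z [0.01   0.0136 0.0171] 1252 [[425.0, -78.0], [425.0, -155.0], [572.0, -154.0], [572.0, -77.0]]
colour [135. 136. 139.]
```

View pics/t7_c.png

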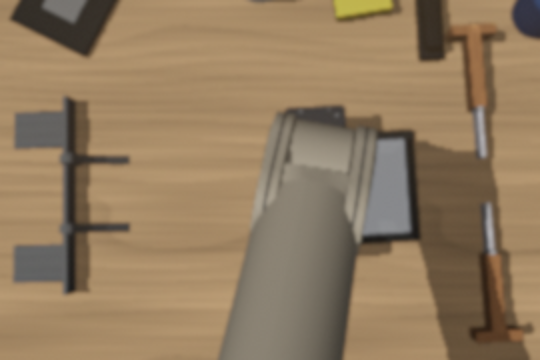

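The front edge is at crop (413,131)–(417,238) and the flap tips are at rows 158 and 203. The tablet is about 4 mm off the hatch centreline towards −x, well within the 20 mm margin. I'll drive through, easing towards +x.

arm_command --deltas "0 0.002 -0.018 0 0.3; 0 0.002 -0.018 0 0; 0 0.002 -0.018 0 0; 0 0.0018 -0.018 0 0; 0 0.0012 -0.018 0 0"

```text
time_s: 17.4
ee_pos: [0.5072, -0.11, 0.0765]
eef_rot: [0.517, -0.517, 0.483, -0.482]
ft_force: [-1.2, 9.7, 4.6]
finger_gap: 0.087
```

arm_command --deltas "0 0.0012 -0.018 0 0; 0 0.0012 -0.018 0 0; 0 0.0012 -0.018 0 0; 0 0 0 0 0"

```text
time_s: 17.9
ee_pos: [0.5106, -0.1658, 0.0766]
eef_rot: [-0.516, 0.517, -0.483, 0.483]
ft_force: [-0.5, -0.0, -0.7]
finger_gap: 0.087
```

```bash
python3 tab.py t8 -0.1 -0.42
```

```text
[ 459.9 -296.4] [25.8 53.5] 61.2 z [0.0097 0.0133 0.019 ] 107 [[430.0, -295.0], [477.0, -321.0], [490.0, -298.0], [443.0, -272.0]]
colour [52. 46. 38.]
```

View pics/t8_c.png

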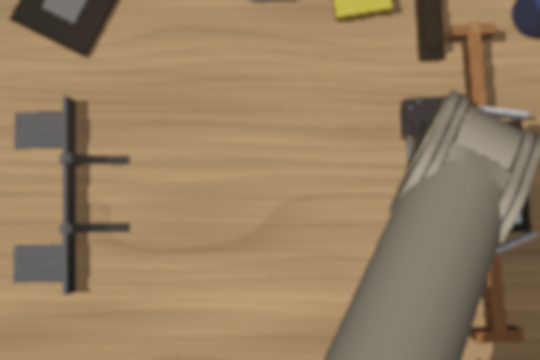

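Both flaps are swung open, at crop (510,112) and (515,243), with the tablet between them. I'll continue.

arm_command --deltas "0 0.0012 -0.018 0 0; 0 0.0012 -0.018 0 0; 0 0.0012 -0.018 0 0; 0 0.0012 -0.018 0 0; 0 0.0012 -0.018 0 0"

```text
time_s: 18.58
ee_pos: [0.517, -0.2558, 0.0767]
eef_rot: [-0.517, 0.517, -0.483, 0.483]
ft_force: [0.1, 2.6, -1.3]
finger_gap: 0.0869
```

arm_command --deltas "0 0.0012 -0.018 0 0; 0 0.0012 -0.018 0 0; 0 0.0012 -0.018 0 0; 0 0.0012 -0.015 0 0; 0 0 -0.005 0 0"

```text
time_s: 19.2
ee_pos: [0.5219, -0.3297, 0.0769]
eef_rot: [-0.516, 0.516, -0.483, 0.483]
ft_force: [-0.2, 3.8, 2.8]
finger_gap: 0.0869
```

arm_command --deltas "0 0 0.006 0 0; 0 0 0 0.03 0; 0 0 0 0.05 0; 0 0 0 0.05 0; 0 0 0 0.05 0"

```text
time_s: 19.82
ee_pos: [0.522, -0.3214, 0.2585]
eef_rot: [0.517, -0.517, 0.482, -0.483]
ft_force: [0.4, 0.7, -0.5]
finger_gap: 0.0869
```

arm_command --deltas "0 0 0.0625 0 0; 0 0 0.0625 0 0; 0 0 0.0625 0 0; 0 0 0.0625 0 0; 0 0 0.0625 0 0"

```text
time_s: 20.45
ee_pos: [0.5213, -0.0071, 0.2571]
eef_rot: [0.517, -0.516, 0.482, -0.483]
ft_force: [0.1, 0.5, -0.1]
finger_gap: 0.0868
```

```bash
sed -i 's/130:400/260:530/' tab.py; python3 tab.py t9 -0.24 -0.6
```

```text
[ 522.3 -400. ] [144.4 115.8] 3.7 z [0.0101 0.0138 0.0173] 2328 [[447.0, -347.0], [454.0, -462.0], [598.0, -453.0], [591.0, -338.0]]
colour [138. 142. 143.]
```

View pics/t9_c.png

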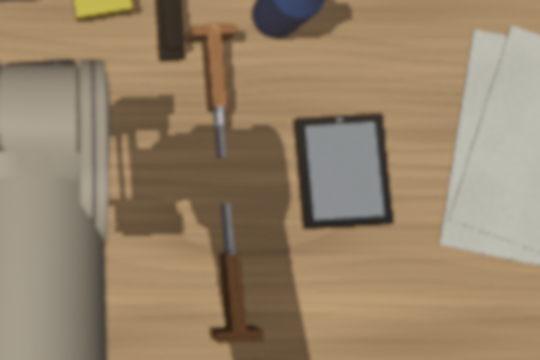

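The tablet lies screen up at (522,−400), about 165 mm beyond the hatch and about 3 mm off its middle. Both flaps, at crop (220,132) and (228,228), have the same slope as when shut at the start. I'll let the arm settle and hand in.

arm_command --deltas "0 0 0 0 0; 0 0 0 0 0; 0 0 0 0 0"

```text
time_s: 20.88
ee_pos: [0.5218, -0.0112, 0.2568]
eef_rot: [0.516, -0.516, 0.483, -0.483]
ft_force: [-0.2, -1.0, -0.5]
finger_gap: 0.087
```

Run:
```python
from h import *
print(r.get_state()['time_s'],r.get_state()['ft_force']); print(job.finish_job())
```

```text
20.875 [-0.24315021 -0.95645252 -0.49537482]
the job is handed in; nothing more can be done
None
```

The job is done and handed in at 20.9 s of the 72 s allowed. The hand-in reports no verdict, so what follows rests on my own checks.

I squared the tablet with the open fingers and pushed it up the ribs until it leaned at about 51°. I then tipped it over from behind so it fell flat, screen up, at (486, 155) mm. Closed fingers pushed it clear of the rack, and the open fingers drove it through the flaps.

**Last look from the top camera:**
- **Tablet:** it lies flat, screen up, at (522, −400) mm. That is about 165 mm beyond the hatch and about 3 mm off the opening's middle.
- **Flaps:** both have the same slope in the picture as at the start, so I took them as shut. I did not measure their angles.
- **Arm:** clear of everything, fingertips about 19 cm above the desk.
- **Bystanders:** the arm never went near them. The stapler looked unmoved, and so did what that crop showed of the notes and flask. The mug was out of that last crop, and I did not re-measure any of the four.

No check failed. The wrist hid the tablet from the side camera just before I began tipping it over, so I made that first approach blind. The next picture, with the tablet nearly upright, showed it had gone as planned.

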